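Take the locking knob off a magnifier stand of unknown thread hand

ROBOT

A 6-joint arm with a two-finger parallel gripper is mounted at the origin on the work surface. World frame = base frame: x ahead of the robot, y to its left, z up, the work surface at z = 0. Lengths are in mm, angles in rad, forces in N, time in s.
With the tool pointing down it reaches from about 325 to 900 mm from the base axis. Payload 6.1 kg.
Tool frame: the origin (TCP) lies at the very end of the fingers, on their centre line; the grasp point (between the pads) lies env.hold_point_z behind it (env.hold_point_z is the distance from the TCP to the grasp point, in mm); z points along the fingers, y is the line along which they close (so a half turn about z gives the same grasp; the last joint's range is limited). The gripper opens to 87 mm and grips with 3 to 60 N. Pads are 19 mm wide; open, the fingers measure 117 mm over their backs; the gripper's body (75 mm by 190 mm) begins 51 mm behind the grasp point.
Start: joints at [-1.4, 0.22, 1.526, -0, 1.395, -0.126], TCP at [182.781, -597.668, 222.538] pointing down, gripper open.
Joint ranges: [-2.98, 2.98], [-0.91, 2.08], [0.09, 2.57], [-1.24, 4.39], [0.2, 2.65], [-2.68, 2.68]. Speed limits (rad/s): [2.57, 2.57, 3.01, 3.14, 3.14, 3.14].

INTERFACE

Orientations are given as [roll, pitch, yaw] about the fixed x, y, z axes, in that order (R = Rz(yaw) Ry(pitch) Rx(roll)).
In Python, from station import env gives the robot as it stands.
- The arm moves only by the tool step_arm, never from a script. Its argument "increments" is a list of rows, each an object of numbers: "dx", "dy", "dz": the shift along the tool's x, y, z as a fraction of full scale; "ax", "ay", "az": the turn, a rotation vector about the tool's x, y, z as a fraction of full scale; "hand": the closure, from 0 (fully open) to 1 (shut). In form: [{"dx": .., "dy": .., "dz": .., "ax": .., "ay": .., "az": .., "hand": ..}, ...]. A call has 1 to 8 rows; each row shifts and turns the commanded pose from where the row before left it, along the tool's axes as they then stand; what a row does not reach is not made up. Full scale, the value 1, is 4 cm for a shift and 0.15 rad for a turn. A row lasts 1/10 s, in which the tool goes at most 50 mm and 8.59 degrees, less where a joint would pass 70% of its speed; a pose out of reach is approached as far as the arm can. A call with a number of a shift or a turn outside -1 to 1 is refused whole. A call with a gripper value outside its range is refused whole. The fingers move at their own pace and stop on an object; "newtons" is the grip in N (left out, the last holds). Time passes only in rows, so rows that do not move let the fingers close. It gives the time, the measured TCP pose, the force, the opening and the grip force at its end, in the units of the state.
- env.get_obs(): the state, without advancing time (a new reading comes with each control period).
- env.get_image(name): name is "scene" or "top" or "wrist"; returns the picture (384x512x3 uint8, red, green, blue); there is no depth.
- env.get_calibration(name): a dict with "fx", "fy", "cx", "cy" (pixels), "pose" (4x4, takes a point from camera to world coordinates). Camera axes: x right, y up, looking along -z (the intrinsics and any distortion apply to the point x, -y, -z); pixel columns grow to the right and rows downward; lengths in mm; the calibration is good to about 2 mm. A picture is of the moment at which its call begins: read the wrist's pose just before it. get_calibration takes no time and is no camera call; for the wrist camera it gives the pose at the moment of the call.
- env.hand_in(): hands the job in; it is judged then, once.
Trained networks look in the newest picture that a camera, given by its name, has taken for a name from the list of things; names that differ only in an ending like _2 or _b are one class to them, and where a whole thing is asked for, a point or a joint stands for the part that bears it (a point fixed in the world has none). Each returns a list of dicts, best first, with "conf" (0 to 1); they miss things now and then, are a little off and sometimes report something else, mostly with a low value. They report only what shows in the picture. A call takes as long as a camera call.
- env.recognise(thing, camera): "xyz" ([x, y, z] in mm, in world coordinates, good to about 4 mm: the middle of the surface that is visible of it).
The state is a dict: "clock": time; "q": joint angles; "joint_velocities": joint speeds; "effort": joint torques, N m; "tcp_pos": TCP position; "ee_rot": TCP orientation; "wrist_force": force on the tool from outside, world axes, zero at the start; "ft_torque": the same for the moment, N m; "finger_gap": finger opening in mm; "grasp_force": force on a finger pad.
Only numpy, scipy, OpenCV 4.12 (cv2) and the standard library are available. Lean on these libraries where they do the work, as an engineer would, in place of code of your own. Each camera call takes 0.05 s, during which the arm holds its last target. There are 200 camera calls.

TASK

I want to take the magnifier stand apart, so its black locking knob has to come off, but I do not know whether its thread is right- or left-handed. First clear away the wooden hull blank parked on the knob: set it flat, deck down, on the cork mat; then try the knob both ways without forcing it, unscrew it the way it gives, and lift it off. Finish while still holding the knob still and about upright in the gripper, lifted at least 5 cm clear of its stud, and leave the flask, cork plug and tweezers as they are.

Things in the scene. Friction and masses are not known exactly. Their poses are not given: they have to be found in the camera images.
- stand: Dark steel and brass magnifier stand, fixed, upright. Origin: on the desk under the knob's axis. Base plate 85 (x) by 270 mm (y), 12 thick, y = -55 to +215. On the z axis a boss, 44 mm diameter, to 45 mm above the desk. A brass bar 20 mm wide, top 27 mm high, runs along +y from it. Nothing taller than the plate elsewhere within 130 mm of the axis.
- stand_stud (a point): On the knob's axis at the boss top, 45 mm above the desk, where the knob's underside rests. From here the brass stud, 33 mm diameter, rises 17 mm, hidden in the knob. Coarse quick thread, right- or left-handed from case to case; nothing seen or read at the start tells which. Axes as the stand's.
- stand_post (a point): Top of the stand's brass post, 245 mm above the desk, 170 mm along the stand's +y from the knob's axis. Below it a drum, 60 mm diameter, 74 mm high; beyond it, farther along +y, the lens, 110 mm across, 250 to 365 mm from the knob's axis and 170 to 280 mm above the desk.
- knob: Round black bakelite knob, 44 mm diameter, 34 high, fluted side, about 70 g, hollow below. Origin: centre of its underside, z up. Turns easily without climbing. Wrong way: hard stop after 5 to 15 degrees. Other way: turns freely to a hard stop 67 to 77 degrees from the start; in the last 20 degrees before that stop (and at it) it lifts straight off. Elsewhere held down. 17 mm of lift clears the stud.
- knob_top (a point): Centre of the knob's flat top, 34 mm above its underside; 79 mm above the desk at the start, when the hull blank lies on it.
- hull: Pale basswood ship's hull blank, deck (flat face) down across the knob's top at the start. 150 mm long (x, bow at +x: -73 to +77), 36 high, about 85 g. Origin: on its flat underside, z to the keel. Flat sides 48 mm apart (y), 30 high, x = -60 to +30; above them a ridge 30 wide. Wider than the knob: fingers across its flat sides pass outside the knob.
- mat: Brown cork mat, fixed flat on the desk, 190 mm (x) by 150 mm (y), 6 mm thick. Origin: centre of its underside, on the desk.
- flask: Bystander: clear pear-shaped glass flask standing on the desk, 116 mm diameter, 175 mm high. Origin: centre of its underside.
- plug: Bystander: brown tapered cork plug standing on the desk, 34 mm top diameter, 36 mm high. Origin: centre of its underside.
- tweezers: Bystander: long steel reach tweezers lying on the desk, 245 mm long along x, 20 mm wide, 6 mm high. Origin: middle of the underside.

How it is judged (in metres and radians):
On the way:
1. The hull blank lies deck down on the cork mat, let go and still, with the knob still on its stud (z of hull in the frame of mat between -0.002 and 0.016 m and x of hull in the frame of mat between -0.095 and 0.095 m and y of hull in the frame of mat between -0.075 and 0.075 m and angle between hull's own z axis and vertical below 0.15 rad and linear speed of hull below 0.03 m/s and contact force between hull and the arm below 0.1 N and contact force between hull and the fingers below 0.1 N and z of knob in the frame of stand below 0.055 m and horizontal distance between knob and stand below 0.01 m), for 0.2 s.
At the end, for the whole second after the job is handed in: Only the fingers hold the knob (over 1 N): underside over 102 mm above the desk (40 mm over the stud tip), tilt under 0.4 rad, under 30 mm/s. Hull at rest on the cork mat, deck down (tilt under 0.15 rad), its middle within the mat outline, untouched by the robot (z of hull in the frame of mat between -0.002 and 0.016 m and x of hull in the frame of mat between -0.095 and 0.095 m and y of hull in the frame of mat between -0.075 and 0.075 m and angle between hull's own z axis and vertical below 0.15 rad and linear speed of each of hull, knob below 0.03 m/s and contact force between hull and the arm below 0.1 N and contact force between hull and the fingers below 0.1 N and z of knob in the frame of stand above 0.102 m and contact force between knob and the fingers above 1 N and contact force between knob and stand below 0.1 N and contact force between knob and hull below 0.1 N and contact force between knob and flask below 0.1 N and contact force between knob and plug below 0.1 N and contact force between knob and tweezers below 0.1 N and angle between knob's own z axis and vertical below 0.4 rad); the arm keeps its last pose, push and grip.
It fails at once if The glass flask was shifted more than 30 mm or tipped (distance of flask from where it was at the start of the episode above 0.03 m or angle between flask's own z axis and vertical above 0.35 rad).
It fails at once if The cork plug was shifted more than 30 mm or tipped (distance of plug from where it was at the start of the episode above 0.03 m or angle between plug's own z axis and vertical above 0.35 rad).
It fails at once if The tweezers was shifted more than 30 mm or tipped (distance of tweezers from where it was at the start of the episode above 0.03 m or angle between tweezers's own z axis and vertical above 0.35 rad).
It also fails if it takes over 61 s, if anything falls off the work surface, if the arm or the gripper's body presses on something with over 40 N, if the wrist force passes 120 N, or if a joint passes its speed limit or range.

## Working session

There is one attempt and no reset: what is moved stays moved. The work goes in short steps, Python scripts to look and compute and a tool call to move; the robot and the scene stay as the last step left them, time stands still between calls to the robot, and variables do not carry over. Pictures are saved under pics/ and viewed, at most 10 in all, crops included, and the job is handed in when it is done.

Besides the shell and the picture viewer there is one more tool, called after ">>>" as name(argument=value, ...) on one line, values as JSON. step_arm: Moves the arm, as the interface text tells. Its arguments: {"type":"object","properties":{"increments":{"type":"array","items":{"type":"object","properties":{"dx":{"type":"number","minimum":-1,"maximum":1},"dy":{"type":"number","minimum":-1,"maximum":1},"dz":{"type":"number","minimum":-1,"maximum":1},"ax":{"type":"number","minimum":-1,"maximum":1},"ay":{"type":"number","minimum":-1,"maximum":1},"az":{"type":"number","minimum":-1,"maximum":1},"hand":{"type":"number"}}}},"newtons":{"type":"number"}},"required":["increments"]}

```bash
mkdir -p pics
python3 - <<'E'
from station import env
import cv2
o=env.get_obs();print(o['clock'],o['tcp_pos'],o['ee_rot'],o['finger_gap'],env.hold_point_z)
for c in ("top","scene"):
    im=env.get_image(c);cv2.imwrite(f"pics/{c}0.png",im[:,:,::-1])
    for t in ("hull","mat","knob","stand","stand_post","flask","plug","tweezers"):
        r=env.recognise(t,c);print(c,t,[([round(v) for v in d['xyz']],round(d['conf'],2)) for d in r[:2]])
E
```

```text
0.0 [ 182.65025609 -597.05212503  221.42396339] [-3.13963511e+00 -2.43372340e-04  2.96753572e-01] 87.17639475945612 18.700000000000003
top hull [([544, -8, 115], 0.9)]
top mat [([458, -283, 9], 0.84)]
top knob []
top stand [([577, 128, 11], 0.94)]
top stand_post [([580, 132, 7], 0.82)]
top flask [([736, 14, 92], 0.82)]
top plug [([673, -100, 31], 0.64)]
top tweezers [([716, -369, 6], 0.48)]
scene hull [([565, -20, 114], 0.81), ([552, -30, 57], 0.54)]
scene mat [([471, -290, 10], 0.58)]
scene knob [([551, -30, 58], 0.47)]
scene stand [([586, 135, 33], 0.6)]
scene stand_post [([598, 135, 34], 0.83)]
scene flask [([775, -12, 88], 0.69)]
scene plug [([672, -113, 34], 0.66)]
scene tweezers [([710, -336, 3], 0.65)]
```

View pics/top0.png

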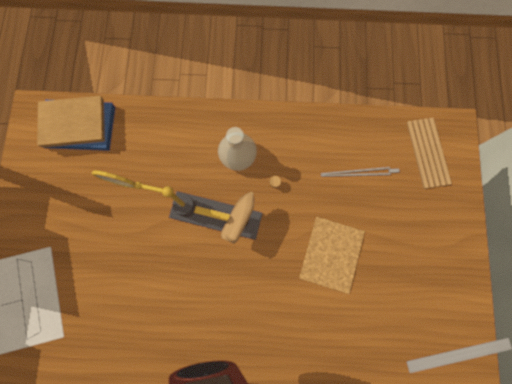

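View pics/scene0.png

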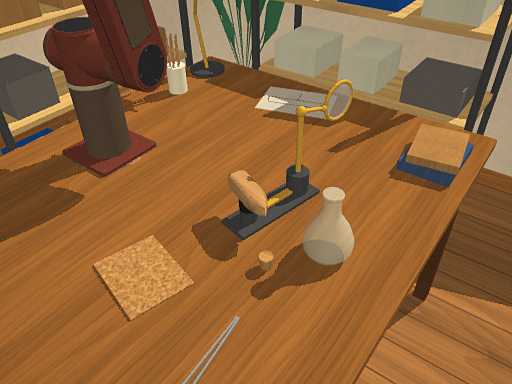

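The top view shows the stand plate at about (170–262, 193–238), with its post toward the left. The hull blank runs from (228,240) to (251,196), the mat has corners (317,218), (364,231), (350,291) and (300,279), the flask is at (237,150), the plug at (276,182) and the tweezers at (322–398, 172).

```bash
cat > h.py <<'E'
from station import env
import numpy as np, cv2
def bp(c,uv,z,cal=None):
    k=cal or env.get_calibration(c);P=np.array(k['pose']);out=[]
    for u,v in uv:
        d=P[:3,:3]@np.array([(u-k['cx'])/k['fx'],-(v-k['cy'])/k['fy'],-1]);o=P[:3,3]
        out.append(o+d*(z-o[2])/d[2])
    return np.round(np.array(out),1)
def px(c,X):
    k=env.get_calibration(c);P=np.array(k['pose']);p=P[:3,:3].T@(np.array(X)-P[:3,3])
    return k['cx']+k['fx']*p[0]/-p[2],k['cy']-k['fy']*p[1]/-p[2]
E
python3 - <<'E'
from h import *
print(env.get_calibration('top'))
print('mat',bp('top',[(317,218),(364,231),(350,291),(300,279)],6))
print('plate',bp('top',[(174,193),(262,213),(258,238),(170,217)],12))
print('hull',bp('top',[(228,240),(251,196)],95))
print('tw',bp('top',[(322,175),(398,171)],5))
print('lens',bp('top',[(93,173),(168,191)],240))
im=env.get_image('top')[170:260,160:280];cv2.imwrite('pics/c1.png',cv2.resize(im[:,:,::-1],None,fx=6,fy=6,interpolation=cv2.INTER_CUBIC))
E
```

```text
{'fx': 352.6588786223928, 'fy': 352.6588786223928, 'cx': 256.71595558541196, 'cy': 192.59213473946872, 'pose': array([[ 4.16304937e-02,  9.78722700e-01, -2.00919831e-01,
         4.21736423e+02],
       [-9.99121199e-01,  4.17600626e-02, -3.59540196e-03,
        -5.62121180e+01],
       [ 4.87152322e-03,  2.00892941e-01,  9.79601089e-01,
         1.06022785e+03],
       [ 0.00000000e+00,  0.00000000e+00,  0.00000000e+00,
         1.00000000e+00]])}
mat [[ 567.7 -236.9    6. ]
 [ 534.5 -377.6    6. ]
 [ 359.4 -333.8    6. ]
 [ 387.1 -188.7    6. ]]
plate [[624.8 198.   12. ]
 [575.  -70.8  12. ]
 [500.  -61.9  12. ]
 [551.3 203.4  12. ]]
hull [[485.   19.8  95. ]
 [609.3 -37.2  95. ]]
tw [[ 702.2 -251.5    5. ]
 [ 725.1 -487.     5. ]]
lens [[621.1 340.7 240. ]
 [584.8 157.3 240. ]]
```

View pics/c1.png

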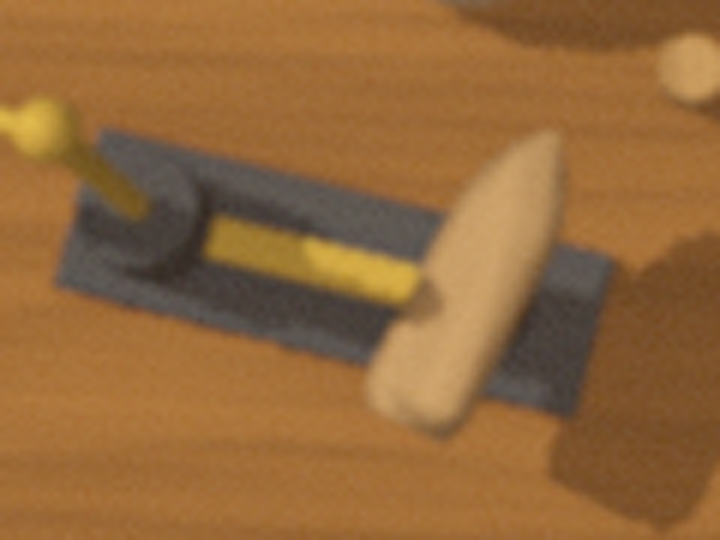

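>>> step_arm(increments=[{"dx": 0.81, "dy": -0.71, "dz": -0.05, "hand": 0}, {"dx": 0.81, "dy": -0.71, "dz": -0.05}, {"dx": 0.81, "dy": -0.71, "dz": -0.05}, {"dx": 0.81, "dy": -0.71, "dz": -0.05}, {"dx": 0.81, "dy": -0.71, "dz": -0.05}, {"dx": 0.81, "dy": -0.71, "dz": -0.05}, {"dx": 0.81, "dy": -0.71, "dz": -0.05}, {"dx": 0.81, "dy": -0.71, "dz": -0.05}])

```text
invalid input
```

>>> step_arm(increments=[{"dx": 0.81, "dy": -0.71, "dz": -0.05}, {"dx": 0.81, "dy": -0.71, "dz": -0.05}, {"dx": 0.81, "dy": -0.71, "dz": -0.05}, {"dx": 0.81, "dy": -0.71, "dz": -0.05}, {"dx": 0.81, "dy": -0.71, "dz": -0.05}, {"dx": 0.81, "dy": -0.71, "dz": -0.05}, {"dx": 0.81, "dy": -0.71, "dz": -0.05}, {"dx": 0.81, "dy": -0.71, "dz": -0.05}])

```text
invalid input
```

>>> step_arm(increments=[{"az": -1}, {"az": -1}, {"az": -1}, {"az": -1}, {"az": -1}, {"az": -1}, {"az": -1}, {"az": -1}])

```text
invalid input
```

>>> step_arm(increments=[{"az": -1}, {"az": -1}, {"az": -1}, {"az": -1}, {"az": -1}, {"az": -1}, {"az": -1}, {"az": -1}])

```text
invalid input
```

Run:
```python
from h import *
o=env.get_obs();print(o['clock'],o['tcp_pos'],o['ee_rot'],o['q'],o['finger_gap'],o['wrist_force'])
im=env.get_image('wrist');cv2.imwrite('pics/w1.png',im[:,:,::-1])
for t in ("hull","knob","stand"): print(t,[(np.round(d['xyz']),round(d['conf'],2)) for d in env.recognise(t,'wrist')[:2]])
```

```text
0.95 [ 182.7797973  -597.67219139  222.58646783] [3.14155425e+00 3.61239697e-05 2.96811573e-01] [-1.40008662e+00  2.20340317e-01  1.52647770e+00 -3.14939727e-05
  1.39473200e+00 -1.26096351e-01] 86.76970814289815 [-0.38128442  0.75892415  0.4750637 ]
hull []
knob []
stand []
```

View pics/w1.png

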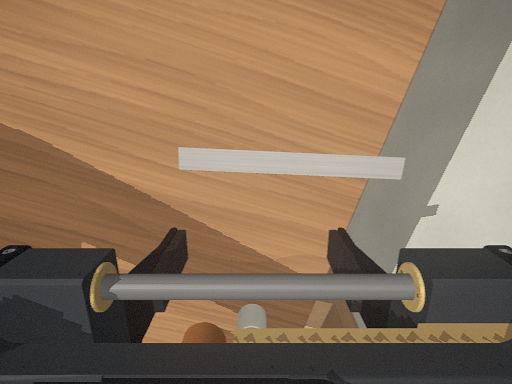

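The calls were refused and the arm has not moved; the wrist view only shows the desk and a ruler at about (290,162). I'll send all the fields.

>>> step_arm(increments=[{"dx": 0.81, "dy": -0.71, "dz": -0.05, "ax": 0, "ay": 0, "az": 0, "hand": 0}, {"dx": 0.81, "dy": -0.71, "dz": -0.05, "ax": 0, "ay": 0, "az": 0, "hand": 0}, {"dx": 0.81, "dy": -0.71, "dz": -0.05, "ax": 0, "ay": 0, "az": 0, "hand": 0}, {"dx": 0.81, "dy": -0.71, "dz": -0.05, "ax": 0, "ay": 0, "az": 0, "hand": 0}, {"dx": 0.81, "dy": -0.71, "dz": -0.05, "ax": 0, "ay": 0, "az": 0, "hand": 0}, {"dx": 0.81, "dy": -0.71, "dz": -0.05, "ax": 0, "ay": 0, "az": 0, "hand": 0}, {"dx": 0.81, "dy": -0.71, "dz": -0.05, "ax": 0, "ay": 0, "az": 0, "hand": 0}, {"dx": 0.81, "dy": -0.71, "dz": -0.05, "ax": 0, "ay": 0, "az": 0, "hand": 0}])

```text
clock: 1.95
tcp_pos: [364.9, -303.1, 238.9]
ee_rot: [3.141, -0.0, 0.296]
wrist_force: [0.5, -1.6, 0.1]
finger_gap: 87.1
grasp_force: 0.0
```

>>> step_arm(increments=[{"dx": 0.81, "dy": -0.71, "dz": -0.05, "ax": 0, "ay": 0, "az": 0, "hand": 0}, {"dx": 0.81, "dy": -0.71, "dz": -0.05, "ax": 0, "ay": 0, "az": 0, "hand": 0}, {"dx": 0.81, "dy": -0.71, "dz": -0.05, "ax": 0, "ay": 0, "az": 0, "hand": 0}, {"dx": 0.81, "dy": -0.71, "dz": -0.05, "ax": 0, "ay": 0, "az": 0, "hand": 0}, {"dx": 0.81, "dy": -0.71, "dz": -0.05, "ax": 0, "ay": 0, "az": 0, "hand": 0}, {"dx": 0.81, "dy": -0.71, "dz": -0.05, "ax": 0, "ay": 0, "az": 0, "hand": 0}, {"dx": 0.81, "dy": -0.71, "dz": -0.05, "ax": 0, "ay": 0, "az": 0, "hand": 0}, {"dx": 0.81, "dy": -0.71, "dz": -0.05, "ax": 0, "ay": 0, "az": 0, "hand": 0}])

```text
clock: 2.75
tcp_pos: [546.4, -9.8, 254.9]
ee_rot: [3.141, -0.001, 0.297]
wrist_force: [0.1, -0.8, -0.2]
finger_gap: 86.8
grasp_force: 0.0
```

>>> step_arm(increments=[{"dx": 0, "dy": 0, "dz": 0, "ax": 0, "ay": 0, "az": -1, "hand": 0}, {"dx": 0, "dy": 0, "dz": 0, "ax": 0, "ay": 0, "az": -1, "hand": 0}, {"dx": 0, "dy": 0, "dz": 0, "ax": 0, "ay": 0, "az": -1, "hand": 0}, {"dx": 0, "dy": 0, "dz": 0, "ax": 0, "ay": 0, "az": -1, "hand": 0}, {"dx": 0, "dy": 0, "dz": 0, "ax": 0, "ay": 0, "az": -1, "hand": 0}, {"dx": 0, "dy": 0, "dz": 0, "ax": 0, "ay": 0, "az": -1, "hand": 0}, {"dx": 0, "dy": 0, "dz": 0, "ax": 0, "ay": 0, "az": -1, "hand": 0}, {"dx": 0, "dy": 0, "dz": 0, "ax": 0, "ay": 0, "az": -1, "hand": 0}])

```text
clock: 3.55
tcp_pos: [545.6, -11.5, 254.6]
ee_rot: [3.141, 0.0, 1.503]
wrist_force: [-0.2, -1.1, -0.6]
finger_gap: 87.1
grasp_force: 0.0
```

>>> step_arm(increments=[{"dx": 0, "dy": 0, "dz": 0, "ax": 0, "ay": 0, "az": -1, "hand": 0}, {"dx": 0, "dy": 0, "dz": 0, "ax": 0, "ay": 0, "az": -1, "hand": 0}, {"dx": 0, "dy": 0, "dz": 0, "ax": 0, "ay": 0, "az": -1, "hand": 0}, {"dx": 0, "dy": 0, "dz": 0, "ax": 0, "ay": 0, "az": -1, "hand": 0}, {"dx": 0, "dy": 0, "dz": 0, "ax": 0, "ay": 0, "az": -1, "hand": 0}, {"dx": 0, "dy": 0, "dz": 0, "ax": 0, "ay": 0, "az": -1, "hand": 0}, {"dx": 0, "dy": 0, "dz": 0, "ax": 0, "ay": 0, "az": -1, "hand": 0}, {"dx": 0, "dy": 0, "dz": 0, "ax": 0, "ay": 0, "az": -1, "hand": 0}])

```text
clock: 4.35
tcp_pos: [545.6, -11.5, 254.6]
ee_rot: [3.142, 0.0, 2.703]
wrist_force: [-0.5, 0.7, -0.5]
finger_gap: 87.1
grasp_force: 0.0
```

```bash
cat > look.py <<'E'
from h import *
import sys,pickle
o=env.get_obs();print(o['clock'],np.round(o['tcp_pos'],1),np.round(o['ee_rot'],3),np.round(o['q'],2),o['finger_gap'],np.round(o['wrist_force'],1),np.round(o['ft_torque'],2))
k=env.get_calibration('wrist');im=env.get_image('wrist');cv2.imwrite(f'pics/{sys.argv[1]}.png',im[:,:,::-1])
pickle.dump(k,open(f'{sys.argv[1]}.pkl','wb'))
for t in sys.argv[2:]: print(t,[(np.round(d['xyz']),round(d['conf'],2)) for d in env.recognise(t,'wrist')[:2]])
E
python3 look.py w2 hull stand
```

```text
4.35 [545.6 -11.5 254.6] [3.142 0.    2.703] [-0.17  0.01  1.69  0.    1.44 -1.3 ] 87.11070769515446 [-0.5  0.7 -0.5] [ 0.03 -0.15  0.02]
hull [(array([541.,  -3., 117.]), 0.77)]
stand [(array([566., 129.,  17.]), 0.77)]
```

View pics/w2.png

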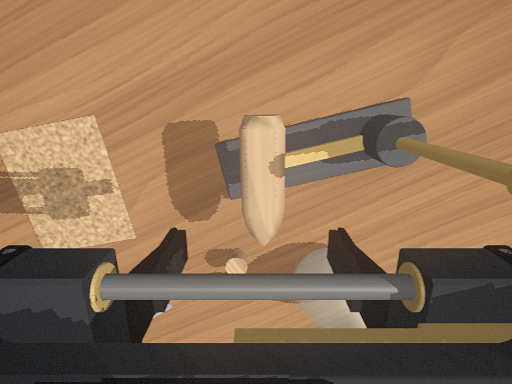

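The wrist view shows the hull upright in the picture, stern at (263,115), bow at (264,246), sides at columns 241 and 285. Plate corners are at (216,142), (231,199) and (409,97), and the bar's near end is around (285,160).

Run:
```python
from h import *
import pickle
k=pickle.load(open('w2.pkl','rb'))
print(np.round(k['pose'],3))
print('keel ends',bp('',[(263,116),(264,246)],115,k))
print('sides z109',bp('',[(241,150),(285,150),(241,190),(286,190)],109,k))
print('plate',bp('',[(216,142),(231,199),(409,97)],12,k))
print('bar edges z27',bp('',[(285,153),(360,137),(285,169),(362,150)],27,k))
```

```text
[[ 4.24000e-01 -8.62000e-01 -2.78000e-01  4.69314e+02]
 [ 9.06000e-01  4.04000e-01  1.31000e-01  2.20790e+01]
 [-0.00000e+00 -3.07000e-01  9.52000e-01  4.16717e+02]
 [ 0.00000e+00  0.00000e+00  0.00000e+00  1.00000e+00]]
keel ends [[486.3  20.7 115. ]
 [618.6 -39.  115. ]]
sides z109 [[508.4 -15.  109. ]
 [528.1  27.2 109. ]
 [548.1 -34.4 109. ]
 [569.2  10.6 109. ]]
plate [[496.1 -53.   12. ]
 [579.2 -71.6  12. ]
 [551.6 204.4  12. ]]
bar edges z27 [[547.5  26.9  27. ]
 [570.  125.   27. ]
 [567.6  18.2  27. ]
 [587.5 121.8  27. ]]
```

>>> step_arm(increments=[{"dx": 0, "dy": 0.12, "dz": 0.7, "ax": 0, "ay": 0, "az": -0.1, "hand": 0}, {"dx": 0, "dy": 0, "dz": 0.9, "ax": 0, "ay": 0, "az": 0, "hand": 0}, {"dx": 0, "dy": 0, "dz": 0.9, "ax": 0, "ay": 0, "az": 0, "hand": 0}, {"dx": 0, "dy": 0, "dz": 0.9, "ax": 0, "ay": 0, "az": 0, "hand": 0}, {"dx": 0, "dy": 0, "dz": 0.6, "ax": 0, "ay": 0, "az": 0, "hand": 0}, {"dx": 0, "dy": 0, "dz": 0.4, "ax": 0, "ay": 0, "az": 0, "hand": 0}, {"dx": 0, "dy": 0, "dz": 0, "ax": 0, "ay": 0, "az": 0, "hand": 0}], newtons=15)

```text
clock: 5.2
tcp_pos: [545.3, -6.8, 75.7]
ee_rot: [-3.14, -0.005, 2.708]
wrist_force: [0.1, 0.7, 0.6]
finger_gap: 86.7
grasp_force: 0.0
```

>>> step_arm(increments=[{"dx": 0, "dy": 0, "dz": 0, "ax": 0, "ay": 0, "az": 0, "hand": 1}, {"dx": 0, "dy": 0, "dz": 0, "ax": 0, "ay": 0, "az": 0, "hand": 1}, {"dx": 0, "dy": 0, "dz": 0, "ax": 0, "ay": 0, "az": 0, "hand": 1}, {"dx": 0, "dy": 0, "dz": 0, "ax": 0, "ay": 0, "az": 0, "hand": 1}, {"dx": 0, "dy": 0, "dz": 0, "ax": 0, "ay": 0, "az": 0, "hand": 1}, {"dx": 0, "dy": 0, "dz": 0, "ax": 0, "ay": 0, "az": 0, "hand": 1}, {"dx": 0, "dy": 0, "dz": 0, "ax": 0, "ay": 0, "az": 0, "hand": 1}], newtons=15)

```text
clock: 5.9
tcp_pos: [547.9, -7.2, 78.9]
ee_rot: [3.141, 0.0, 2.712]
wrist_force: [-0.2, 0.4, 2.0]
finger_gap: 47.8
grasp_force: 15.0
```

>>> step_arm(increments=[{"dx": 0, "dy": 0, "dz": -0.3, "ax": 0, "ay": 0, "az": 0, "hand": 1}, {"dx": 0, "dy": 0, "dz": -0.7, "ax": 0, "ay": 0, "az": 0, "hand": 1}, {"dx": 0, "dy": 0, "dz": -0.9, "ax": 0, "ay": 0, "az": 0, "hand": 1}, {"dx": 0, "dy": 0, "dz": -0.7, "ax": 0, "ay": 0, "az": 0, "hand": 1}, {"dx": 0, "dy": 0, "dz": -0.4, "ax": 0, "ay": 0, "az": 0, "hand": 1}], newtons=20)

```text
clock: 6.4
tcp_pos: [548.9, -7.4, 202.3]
ee_rot: [3.14, 0.004, 2.712]
wrist_force: [0.1, -0.4, -1.2]
finger_gap: 47.8
grasp_force: 20.0
```

>>> step_arm(increments=[{"dx": -0.06, "dy": -0.45, "dz": 0, "ax": 0, "ay": 0, "az": 0, "hand": 1}, {"dx": -0.13, "dy": -0.9, "dz": 0, "ax": 0, "ay": 0, "az": 0, "hand": 1}, {"dx": -0.13, "dy": -1, "dz": 0, "ax": 0, "ay": 0, "az": 0, "hand": 1}, {"dx": -0.13, "dy": -1, "dz": 0, "ax": 0, "ay": 0, "az": 0, "hand": 1}, {"dx": -0.13, "dy": -1, "dz": 0, "ax": 0, "ay": 0, "az": 0, "hand": 1}, {"dx": -0.13, "dy": -1, "dz": 0, "ax": 0, "ay": 0, "az": 0, "hand": 1}, {"dx": -0.13, "dy": -1, "dz": 0, "ax": 0, "ay": 0, "az": 0, "hand": 1}, {"dx": -0.1, "dy": -0.84, "dz": 0, "ax": 0, "ay": 0, "az": 0, "hand": 1}], newtons=20)

```text
clock: 7.2
tcp_pos: [461.1, -286.2, 199.3]
ee_rot: [-3.141, 0.0, 2.711]
wrist_force: [0.5, 0.2, -1.4]
finger_gap: 47.6
grasp_force: 20.0
```

>>> step_arm(increments=[{"dx": 0, "dy": 0, "dz": 0.4, "ax": 0, "ay": 0, "az": 0, "hand": 1}, {"dx": 0, "dy": 0, "dz": 0.8, "ax": 0, "ay": 0, "az": 0, "hand": 1}, {"dx": 0, "dy": 0, "dz": 0.8, "ax": 0, "ay": 0, "az": 0, "hand": 1}, {"dx": 0, "dy": 0, "dz": 0.8, "ax": 0, "ay": 0, "az": 0, "hand": 1}, {"dx": 0, "dy": 0, "dz": 0.8, "ax": 0, "ay": 0, "az": 0, "hand": 1}, {"dx": 0, "dy": 0, "dz": 0.4, "ax": 0, "ay": 0, "az": 0, "hand": 1}, {"dx": 0, "dy": 0, "dz": 0.2, "ax": 0, "ay": 0, "az": 0, "hand": 1}, {"dx": 0, "dy": 0, "dz": 0, "ax": 0, "ay": 0, "az": 0, "hand": 1}], newtons=20)

```text
clock: 8.0
tcp_pos: [461.5, -283.9, 29.9]
ee_rot: [3.141, -0.002, 2.712]
wrist_force: [0.1, 0.4, -0.2]
finger_gap: 48.2
grasp_force: 20.0
```

>>> step_arm(increments=[{"dx": 0, "dy": 0, "dz": 0.35, "ax": 0, "ay": 0, "az": 0, "hand": 1}, {"dx": 0, "dy": 0, "dz": 0.15, "ax": 0, "ay": 0, "az": 0, "hand": 1}, {"dx": 0, "dy": 0, "dz": 0.03, "ax": 0, "ay": 0, "az": 0, "hand": 1}, {"dx": 0, "dy": 0, "dz": 0, "ax": 0, "ay": 0, "az": 0, "hand": 1}, {"dx": 0, "dy": 0, "dz": 0, "ax": 0, "ay": 0, "az": 0, "hand": 0}, {"dx": 0, "dy": 0, "dz": 0, "ax": 0, "ay": 0, "az": 0, "hand": 0}, {"dx": 0, "dy": 0, "dz": 0, "ax": 0, "ay": 0, "az": 0, "hand": 0}, {"dx": 0, "dy": 0, "dz": 0, "ax": 0, "ay": 0, "az": 0, "hand": 0}], newtons=20)

```text
clock: 8.8
tcp_pos: [462.3, -284.5, 9.7]
ee_rot: [-3.141, 0.001, 2.712]
wrist_force: [-0.3, -0.6, -0.6]
finger_gap: 72.0
grasp_force: 0.0
```

>>> step_arm(increments=[{"dx": 0, "dy": 0, "dz": 0, "ax": 0, "ay": 0, "az": 0, "hand": 0}, {"dx": 0, "dy": 0, "dz": -0.5, "ax": 0, "ay": 0, "az": 0, "hand": 0}, {"dx": 0, "dy": 0, "dz": -1, "ax": 0, "ay": 0, "az": 0, "hand": 0}, {"dx": 0, "dy": 0, "dz": -1, "ax": 0, "ay": 0, "az": 0, "hand": 0}, {"dx": 0, "dy": 0, "dz": -1, "ax": 0, "ay": 0, "az": 0, "hand": 0}, {"dx": 0, "dy": 0, "dz": -1, "ax": 0, "ay": 0, "az": 0, "hand": 0}, {"dx": 0, "dy": 0, "dz": -0.5, "ax": 0, "ay": 0, "az": 0, "hand": 0}], newtons=20)

```text
clock: 9.5
tcp_pos: [463.4, -285.4, 213.9]
ee_rot: [-3.14, 0.006, 2.712]
wrist_force: [0.8, 0.8, -0.9]
finger_gap: 86.9
grasp_force: 0.0
```

>>> step_arm(increments=[{"dx": 0.06, "dy": 0.45, "dz": 0, "ax": 0, "ay": 0, "az": 0, "hand": 0}, {"dx": 0.13, "dy": 0.9, "dz": 0, "ax": 0, "ay": 0, "az": 0, "hand": 0}, {"dx": 0.13, "dy": 1, "dz": 0, "ax": 0, "ay": 0, "az": 0, "hand": 0}, {"dx": 0.13, "dy": 1, "dz": 0, "ax": 0, "ay": 0, "az": 0, "hand": 0}, {"dx": 0.13, "dy": 1, "dz": 0, "ax": 0, "ay": 0, "az": 0, "hand": 0}, {"dx": 0.13, "dy": 1, "dz": 0, "ax": 0, "ay": 0, "az": 0, "hand": 0}, {"dx": 0.13, "dy": 1, "dz": 0, "ax": 0, "ay": 0, "az": 0, "hand": 0}, {"dx": 0.1, "dy": 0.84, "dz": 0, "ax": 0, "ay": 0, "az": 0, "hand": 0}], newtons=20)

```text
clock: 10.3
tcp_pos: [547.9, -5.1, 209.5]
ee_rot: [3.141, 0.0, 2.713]
wrist_force: [-0.3, 0.5, -0.1]
finger_gap: 86.8
grasp_force: 0.0
```

```bash
python3 look.py w3 knob_top knob stand hull
```

```text
10.3 [547.9  -5.1 209.5] [3.141 0.    2.713] [-0.15  0.05  1.74  0.    1.35 -1.3 ] 86.84827447195008 [-0.3  0.5 -0.1] [-0.   -0.19 -0.02]
knob_top [(array([545.,  -9.,  78.]), 0.81)]
knob [(array([545.,  -7.,  82.]), 0.56)]
stand [(array([560., 107.,   9.]), 0.61)]
hull [(array([ 457., -271.,   43.]), 0.88)]
```

View pics/w3.png

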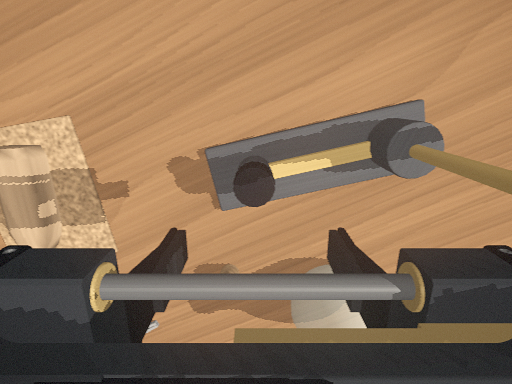

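The hull lies on the mat at the left (about (25,195)), and the knob is in view as a dark disc at about (255,182), columns 234–275, rows 156–207.

Run:
```python
from h import *
import pickle
k=pickle.load(open('w3.pkl','rb'));P=k['pose']
im=cv2.imread('pics/w3.png').astype(int)
m=(im.max(2)<62).astype(np.uint8);m[:140]=0;m[215:]=0;m[:,:222]=0;m[:,290:]=0
m=cv2.morphologyEx(m,cv2.MORPH_OPEN,np.ones((5,5),np.uint8))
n,l,s,c=cv2.connectedComponentsWithStats(m);i=1+s[1:,4].argmax();print(s[i],c[i])
def mask(x,y,zt=79,zb=45):
    t=np.linspace(0,6.28,60);pts=[]
    for z in(zt,zb):
        for a in t:
            p=P[:3,:3].T@(np.array([x+22*np.cos(a),y+22*np.sin(a),z])-P[:3,3]);pts.append((k['cx']+k['fx']*p[0]/-p[2],k['cy']-k['fy']*p[1]/-p[2]))
    h=cv2.convexHull(np.float32(pts));M=np.zeros((384,512),np.uint8);cv2.fillPoly(M,[np.int32(np.round(h))],1);return M,cv2.boundingRect(h)
g=[((mask(x,y)[0]&(l==i)).sum()/(mask(x,y)[0]|(l==i)).sum(),x,y) for x in range(535,562) for y in range(-22,6)]
b=max(g);print(b,mask(b[1],b[2])[1],mask(548,-9)[1])
```

```text
[252 162   5   5  25] [254. 164.]
(np.float64(0.015527950310559006), 551, -10) (234, 160, 43, 48) (234, 157, 43, 48)
```

>>> step_arm(increments=[{"dx": -0.07, "dy": -0.08, "dz": 0, "ax": 0, "ay": 0, "az": 0, "hand": 0}, {"dx": 0, "dy": 0, "dz": 0.4, "ax": 0, "ay": 0, "az": 1, "hand": 0}, {"dx": 0, "dy": 0, "dz": 0.7, "ax": 0, "ay": 0, "az": 1, "hand": 0}, {"dx": 0, "dy": 0, "dz": 0.8, "ax": 0, "ay": 0, "az": 1, "hand": 0}, {"dx": 0, "dy": 0, "dz": 0.8, "ax": 0, "ay": 0, "az": 1, "hand": 0}, {"dx": 0, "dy": 0, "dz": 0.8, "ax": 0, "ay": 0, "az": 0, "hand": 0}, {"dx": 0, "dy": 0, "dz": 0.48, "ax": 0, "ay": 0, "az": 0, "hand": 0}, {"dx": 0, "dy": 0, "dz": 0, "ax": 0, "ay": 0, "az": 0, "hand": 0}], newtons=15)

```text
clock: 11.35
tcp_pos: [545.9, -12.4, 46.8]
ee_rot: [-3.136, -0.004, 2.11]
wrist_force: [-0.5, -0.4, 0.2]
finger_gap: 87.0
grasp_force: 0.0
```

>>> step_arm(increments=[{"dx": 0, "dy": 0, "dz": 0, "ax": 0, "ay": 0, "az": 0, "hand": 1}, {"dx": 0, "dy": 0, "dz": 0, "ax": 0, "ay": 0, "az": 0, "hand": 1}, {"dx": 0, "dy": 0, "dz": 0, "ax": 0, "ay": 0, "az": 0, "hand": 1}, {"dx": 0, "dy": 0, "dz": 0, "ax": 0, "ay": 0, "az": 0, "hand": 1}, {"dx": 0, "dy": 0, "dz": 0, "ax": 0, "ay": 0, "az": 0, "hand": 1}, {"dx": 0, "dy": 0, "dz": 0, "ax": 0, "ay": 0, "az": 0, "hand": 1}, {"dx": 0, "dy": 0, "dz": 0, "ax": 0, "ay": 0, "az": 0, "hand": 1}], newtons=10)

```text
clock: 12.05
tcp_pos: [549.2, -11.1, 50.4]
ee_rot: [3.141, 0.0, 2.112]
wrist_force: [-0.5, 0.3, 0.7]
finger_gap: 43.9
grasp_force: 10.0
```

```bash
cat > st.py <<'E'
from h import *
o=env.get_obs();print(o['clock'],np.round(o['tcp_pos'],1),np.round(o['ee_rot'],3),np.round(o['q'],2),np.round(o['finger_gap'],1),np.round(o['wrist_force'],1),np.round(o['ft_torque'],2),o['grasp_force'])
E
python3 st.py
```

```text
12.05 [549.2 -11.1  50.4] [3.141 0.    2.112] [-0.16  0.23  1.86  0.    1.05 -0.71] 43.9 [-0.5  0.3  0.7] [ 0.15 -0.21  0.02] 10.000169254490174
```

>>> step_arm(increments=[{"dx": 0, "dy": 0, "dz": 0, "ax": 0, "ay": 0, "az": -0.3, "hand": 1}, {"dx": 0, "dy": 0, "dz": 0, "ax": 0, "ay": 0, "az": -0.3, "hand": 1}, {"dx": 0, "dy": 0, "dz": 0, "ax": 0, "ay": 0, "az": -0.3, "hand": 1}, {"dx": 0, "dy": 0, "dz": 0, "ax": 0, "ay": 0, "az": 0, "hand": 1}], newtons=10)

```text
clock: 12.45
tcp_pos: [549.3, -11.3, 50.4]
ee_rot: [3.141, 0.001, 2.247]
wrist_force: [-0.1, 0.2, 1.2]
finger_gap: 43.9
grasp_force: 10.0
```

```bash
python3 st.py
```

```text
12.45 [549.3 -11.3  50.4] [3.141e+00 1.000e-03 2.247e+00] [-0.16  0.23  1.86  0.    1.05 -0.84] 43.9 [-0.1  0.2  1.2] [ 0.1  -0.23  0.03] 9.999627401994076
```

>>> step_arm(increments=[{"dx": 0, "dy": 0, "dz": 0, "ax": 0, "ay": 0, "az": -0.3, "hand": 1}, {"dx": 0, "dy": 0, "dz": 0, "ax": 0, "ay": 0, "az": -0.3, "hand": 1}, {"dx": 0, "dy": 0, "dz": 0, "ax": 0, "ay": 0, "az": -0.3, "hand": 1}, {"dx": 0, "dy": 0, "dz": 0, "ax": 0, "ay": 0, "az": 0, "hand": 1}], newtons=10)

```text
clock: 12.85
tcp_pos: [549.4, -11.0, 50.4]
ee_rot: [3.141, 0.0, 2.381]
wrist_force: [1.6, 1.6, 1.8]
finger_gap: 43.7
grasp_force: 10.0
```

```bash
python3 st.py
```

```text
12.85 [549.4 -11.   50.4] [3.141 0.    2.381] [-0.16  0.23  1.86  0.    1.05 -0.97] 43.7 [1.6 1.6 1.8] [ 0.31 -0.31 -0.02] 9.99977775849402
```

>>> step_arm(increments=[{"dx": 0, "dy": 0, "dz": 0, "ax": 0, "ay": 0, "az": -0.3, "hand": 1}, {"dx": 0, "dy": 0, "dz": 0, "ax": 0, "ay": 0, "az": -0.3, "hand": 1}, {"dx": 0, "dy": 0, "dz": 0, "ax": 0, "ay": 0, "az": 0, "hand": 1}], newtons=10)

```text
clock: 13.15
tcp_pos: [549.4, -11.0, 50.4]
ee_rot: [3.141, 0.001, 2.47]
wrist_force: [1.4, 1.7, 1.7]
finger_gap: 43.9
grasp_force: 10.0
```

```bash
python3 st.py
```

```text
13.15 [549.4 -11.   50.4] [3.141e+00 1.000e-03 2.470e+00] [-0.16  0.23  1.86  0.    1.05 -1.06] 43.9 [1.4 1.7 1.7] [ 0.49 -0.43 -0.01] 9.99981257788022
```

>>> step_arm(increments=[{"dx": 0, "dy": 0, "dz": 0, "ax": 0, "ay": 0, "az": 0.6, "hand": 1}, {"dx": 0, "dy": 0, "dz": 0, "ax": 0, "ay": 0, "az": 0.6, "hand": 1}, {"dx": 0, "dy": 0, "dz": 0, "ax": 0, "ay": 0, "az": 0.6, "hand": 1}, {"dx": 0, "dy": 0, "dz": 0, "ax": 0, "ay": 0, "az": 0.6, "hand": 1}, {"dx": 0, "dy": 0, "dz": 0, "ax": 0, "ay": 0, "az": 0.3, "hand": 1}, {"dx": 0, "dy": 0, "dz": 0, "ax": 0, "ay": 0, "az": 0, "hand": 1}], newtons=10)

```text
clock: 13.75
tcp_pos: [549.3, -10.8, 50.4]
ee_rot: [3.141, -0.0, 2.064]
wrist_force: [0.8, 3.5, 1.2]
finger_gap: 43.6
grasp_force: 10.0
```

```bash
python3 st.py
```

```text
13.75 [549.3 -10.8  50.4] [ 3.141 -0.     2.064] [-0.16  0.23  1.86  0.    1.05 -0.66] 43.6 [0.8 3.5 1.2] [ 0.62 -0.49  0.02] 10.001074385654647
```

>>> step_arm(increments=[{"dx": 0, "dy": 0, "dz": 0, "ax": 0, "ay": 0, "az": 0.3, "hand": 1}, {"dx": 0, "dy": 0, "dz": 0, "ax": 0, "ay": 0, "az": 0.3, "hand": 1}, {"dx": 0, "dy": 0, "dz": 0, "ax": 0, "ay": 0, "az": 0.3, "hand": 1}, {"dx": 0, "dy": 0, "dz": 0, "ax": 0, "ay": 0, "az": 0.3, "hand": 1}, {"dx": 0, "dy": 0, "dz": 0, "ax": 0, "ay": 0, "az": 0, "hand": 1}], newtons=10)

```text
clock: 14.25
tcp_pos: [549.4, -10.9, 50.4]
ee_rot: [3.141, -0.0, 1.887]
wrist_force: [3.2, 3.9, 1.4]
finger_gap: 43.5
grasp_force: 10.0
```

```bash
python3 st.py
```

```text
14.25 [549.4 -10.9  50.4] [ 3.141 -0.     1.887] [-0.16  0.23  1.86  0.    1.05 -0.48] 43.5 [3.2 3.9 1.4] [ 0.66 -0.63  0.21] 10.000451876336527
```

Turning clockwise, the torque rises to 0.21 N·m at 13°, so that is the stop. Counter-clockwise it stayed free past 20°, so I'll unscrew that way until I reach the far stop.

>>> step_arm(increments=[{"dx": 0, "dy": 0, "dz": 0, "ax": 0, "ay": 0, "az": -0.8, "hand": 1}, {"dx": 0, "dy": 0, "dz": 0, "ax": 0, "ay": 0, "az": -1, "hand": 1}, {"dx": 0, "dy": 0, "dz": 0, "ax": 0, "ay": 0, "az": -1, "hand": 1}, {"dx": 0, "dy": 0, "dz": 0, "ax": 0, "ay": 0, "az": -1, "hand": 1}, {"dx": 0, "dy": 0, "dz": 0, "ax": 0, "ay": 0, "az": -1, "hand": 1}, {"dx": 0, "dy": 0, "dz": 0, "ax": 0, "ay": 0, "az": -1, "hand": 1}, {"dx": 0, "dy": 0, "dz": 0, "ax": 0, "ay": 0, "az": -1, "hand": 1}, {"dx": 0, "dy": 0, "dz": 0, "ax": 0, "ay": 0, "az": 0, "hand": 1}], newtons=12)

```text
clock: 15.05
tcp_pos: [549.7, -10.6, 50.4]
ee_rot: [3.14, 0.001, 2.912]
wrist_force: [4.4, 5.8, 1.1]
finger_gap: 43.5
grasp_force: 12.0
```

```bash
python3 st.py
```

```text
15.05 [549.7 -10.6  50.4] [3.140e+00 1.000e-03 2.912e+00] [-0.16  0.23  1.86  0.    1.05 -1.51] 43.5 [4.4 5.8 1.1] [ 1.03 -0.82  0.05] 11.999516512578339
```

>>> step_arm(increments=[{"dx": 0, "dy": 0, "dz": 0, "ax": 0, "ay": 0, "az": -0.4, "hand": 1}, {"dx": 0, "dy": 0, "dz": 0, "ax": 0, "ay": 0, "az": -0.4, "hand": 1}, {"dx": 0, "dy": 0, "dz": 0, "ax": 0, "ay": 0, "az": -0.4, "hand": 1}, {"dx": 0, "dy": 0, "dz": 0, "ax": 0, "ay": 0, "az": 0, "hand": 1}], newtons=12)

```text
clock: 15.45
tcp_pos: [549.9, -10.4, 50.5]
ee_rot: [3.14, 0.002, 3.089]
wrist_force: [4.4, 6.0, 0.1]
finger_gap: 43.6
grasp_force: 12.0
```

```bash
python3 st.py
```

```text
15.45 [549.9 -10.4  50.5] [3.140e+00 2.000e-03 3.089e+00] [-0.16  0.23  1.86  0.    1.05 -1.68] 43.6 [4.4 6.  0.1] [ 1.12 -0.93 -0.01] 11.999957168736728
```

>>> step_arm(increments=[{"dx": -0.015, "dy": 0.02, "dz": 0, "ax": 0, "ay": 0, "az": -0.3, "hand": 1}, {"dx": 0, "dy": 0, "dz": 0, "ax": 0, "ay": 0, "az": -0.3, "hand": 1}, {"dx": 0, "dy": 0, "dz": 0, "ax": 0, "ay": 0, "az": -0.3, "hand": 1}, {"dx": 0, "dy": 0, "dz": 0, "ax": 0, "ay": 0, "az": 0, "hand": 1}], newtons=12)

```text
clock: 15.85
tcp_pos: [550.0, -10.2, 50.4]
ee_rot: [3.141, 0.001, -3.06]
wrist_force: [3.2, 4.7, 2.1]
finger_gap: 43.5
grasp_force: 12.0
```

```bash
python3 st.py
```

```text
15.85 [550.  -10.2  50.4] [ 3.141e+00  1.000e-03 -3.060e+00] [-0.16  0.23  1.86  0.    1.05 -1.81] 43.5 [3.2 4.7 2.1] [ 0.76 -0.7  -0.03] 11.99918688354046
```

>>> step_arm(increments=[{"dx": 0, "dy": 0, "dz": 0, "ax": 0, "ay": 0, "az": -0.2, "hand": 1}, {"dx": 0, "dy": 0, "dz": 0, "ax": 0, "ay": 0, "az": -0.2, "hand": 1}, {"dx": 0, "dy": 0, "dz": 0, "ax": 0, "ay": 0, "az": 0, "hand": 1}], newtons=12)

```text
clock: 16.15
tcp_pos: [550.4, -10.2, 50.4]
ee_rot: [3.141, 0.002, -3.001]
wrist_force: [5.3, 4.8, 0.4]
finger_gap: 43.4
grasp_force: 12.0
```

```bash
python3 st.py
```

```text
16.15 [550.4 -10.2  50.4] [ 3.141e+00  2.000e-03 -3.001e+00] [-0.16  0.23  1.86  0.    1.05 -1.87] 43.4 [5.3 4.8 0.4] [ 0.82 -0.89 -0.09] 11.999937359450996
```

Torque is now −0.09 N·m at 67°, so the knob is in the release window for any possible stop. Lifting gently first.

>>> step_arm(increments=[{"dx": 0, "dy": 0, "dz": -0.1, "ax": 0, "ay": 0, "az": 0, "hand": 1}, {"dx": 0, "dy": 0, "dz": -0.1, "ax": 0, "ay": 0, "az": 0, "hand": 1}, {"dx": 0, "dy": 0, "dz": -0.1, "ax": 0, "ay": 0, "az": 0, "hand": 1}, {"dx": 0, "dy": 0, "dz": 0, "ax": 0, "ay": 0, "az": 0, "hand": 1}], newtons=20)

```text
clock: 16.55
tcp_pos: [550.0, -10.3, 62.3]
ee_rot: [3.141, 0.001, -3.002]
wrist_force: [3.0, 2.9, 0.6]
finger_gap: 43.3
grasp_force: 20.0
```

```bash
python3 st.py
```

```text
16.55 [550.  -10.3  62.3] [ 3.141e+00  1.000e-03 -3.002e+00] [-0.16  0.22  1.85  0.    1.07 -1.87] 43.3 [3.  2.9 0.6] [ 0.72 -0.82 -0.05] 20.00229083125305
```

No downward force, so it lifts freely. Lifting about 110 mm more.

>>> step_arm(increments=[{"dx": 0, "dy": 0, "dz": -0.15, "ax": 0, "ay": 0, "az": 0, "hand": 1}, {"dx": 0, "dy": 0, "dz": -0.3, "ax": 0, "ay": 0, "az": 0, "hand": 1}, {"dx": 0, "dy": 0, "dz": -0.6, "ax": 0, "ay": 0, "az": 0, "hand": 1}, {"dx": 0, "dy": 0, "dz": -0.7, "ax": 0, "ay": 0, "az": 0, "hand": 1}, {"dx": 0, "dy": 0, "dz": -0.6, "ax": 0, "ay": 0, "az": 0, "hand": 1}, {"dx": 0, "dy": 0, "dz": -0.4, "ax": 0, "ay": 0, "az": 0, "hand": 1}, {"dx": 0, "dy": 0, "dz": 0, "ax": 0, "ay": 0, "az": 0, "hand": 1}, {"dx": 0, "dy": 0, "dz": 0, "ax": 0, "ay": 0, "az": 0, "hand": 1}], newtons=20)

```text
clock: 17.35
tcp_pos: [549.1, -10.8, 172.0]
ee_rot: [-3.141, -0.001, -3.002]
wrist_force: [-0.1, -0.1, -0.7]
finger_gap: 43.2
grasp_force: 20.0
```

```bash
python3 st.py
python3 - <<'E'
from h import *
im=env.get_image('scene');cv2.imwrite('pics/s2.png',im[:,:,::-1])
for t in("hull","knob","flask","plug"): print(t,[(np.round(d['xyz']),round(d['conf'],2)) for d in env.recognise(t,'scene')[:1]])
E
```

```text
17.35 [549.1 -10.8 172. ] [-3.141e+00 -1.000e-03 -3.002e+00] [-0.16  0.08  1.78 -0.    1.28 -1.87] 43.2 [-0.1 -0.1 -0.7] [ 0.06 -0.08 -0.05] 20.000674360599078
hull [(array([ 481., -296.,   41.]), 0.95)]
knob []
flask [(array([773., -12.,  88.]), 0.92)]
plug [(array([ 675., -112.,   31.]), 0.49)]
```

View pics/s2.png

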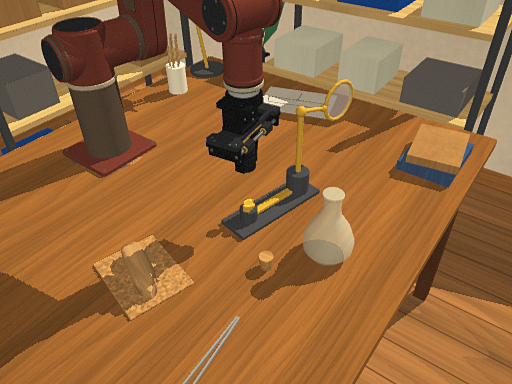

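The picture shows the bare brass stud at (249,205), the knob held in the gripper at about (245,160), the hull on the mat at (138,270), and the flask, plug and tweezers where they were. Handing in.

```bash
python3 -c "
from station import env
print(env.hand_in())"
```

```text
the job is handed in; nothing more can be done
None
```

The job is handed in: the hull is deck down on the cork mat, and the knob unscrewed counter-clockwise (a right-handed thread; the other way stopped within about 13°) and is held upright about 10 cm above the stud tip, with the flask, plug and tweezers undisturbed; `hand_in()` gave no verdict.

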